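Pick out the full tin under the inspection lamp

ROBOT

A 6-joint arm with a two-finger parallel gripper is mounted at the origin on the work surface. World frame = base frame: x ahead of the robot, y to its left, z up, the work surface at z = 0. Lengths are in m, angles in rad, forces in N, time in s.
With the tool pointing down it reaches from about 0.375 to 0.9 m from the base axis. Payload 3.1 kg.
Tool frame: the origin (TCP) lies on the centre line of the jaws, within the pads' length; the fingertips stand 8 mm ahead of it and the grasp point (between the pads) lies 11 mm behind it; z points along the fingers, y is the line along which they close (so a half turn about z gives the same grasp; the last joint's range is limited). The gripper opens to 87 mm and grips with 3 to 60 N. Pads are 19 mm wide; open, the fingers measure 117 mm over their backs; the gripper's body (75 mm by 190 mm) begins 51 mm behind the grasp point.
Start: joints at [1.079, 0.527, 1.433, -0, 1.181, -0.178], TCP at [0.193, 0.594, 0.231] pointing down, gripper open.
Joint ranges: [-3.08, 3.08], [-0.75, 2.2], [0.22, 2.44], [-1.43, 4.57], [0, 2.65], [-2.85, 2.85]. Speed limits (rad/s): [2.79, 2.79, 3.14, 3.14, 3.14, 3.14].

INTERFACE

Orientations are given as a 3x3 rotation matrix whose columns are the frame's x, y, z axes.
In Python, from station import * gives the robot as it stands.
- The arm moves only by the tool apply_moves, never from a script. Its argument "deltas" is a list of rows, each a list of 7 numbers: the finger opening in m, from 0 to 0.087, then the shift along the world's x, y, z in m, then the turn, a rotation vector about the world's x, y, z in rad. In form: [[hand, tx, ty, tz, wx, wy, wz], ...]. A call has 1 to 12 rows; each row shifts and turns the commanded pose from where the row before left it; what a row does not reach is not made up. A row lasts 1/10 s, in which the tool goes at most 50 mm and 8.59 degrees, less where a joint would pass 70% of its speed; a pose out of reach is approached as far as the arm can. A call with a gripper value outside its range is refused whole. The fingers move at their own pace and stop on an object; the grip force is fixed at half the most. Time passes only in rows, so rows that do not move let the fingers close. It gives the time, the measured TCP pose, the force, the opening and the grip force at its end, in the units of the state.
- sense(): the state, without advancing time (a new reading comes with each control period).
- capture(name): name is "scene" or "top" or "wrist"; returns a dict with "frame" (384x512x3 uint8, blue, green, red), "fx", "fy", "cx", "cy" (pixels), "extrinsics" (4x4, takes a point from world to camera coordinates); the wrist camera has in their place "T_tool_cam" (4x4, takes a point from camera to tool coordinates, whose origin is the TCP and whose axes are the flange's). Camera axes: x right, y up, looking along -z (the intrinsics and any distortion apply to the point x, -y, -z); pixel columns grow to the right and rows downward; lengths in m; the calibration is good to about 2 mm. A picture is of the moment at which its call begins: read the wrist's pose just before it. There is no depth.
- hand_in(): hands the job in; it is judged then, once.
The state is a dict: "time_s": time; "joint_pos": joint angles; "qvel": joint speeds; "joint_efforts": joint torques, N m; "eef_pos": TCP position; "tcp_rot": TCP orientation; "force": force on the tool from outside, world axes, zero at the start; "moment": the same for the moment, N m; "grip_width": opening from 0.0 (shut) to 1.0 (fully open); "finger_force": force on a finger pad.
Only numpy, scipy, OpenCV 4.12 (cv2) and the standard library are available. Lean on these libraries where they do the work, as an engineer would, in place of code of your own. Each camera call takes 0.05 s, during which the arm holds its last target. There are 200 camera calls.

TASK

First turn the lamp's dimmer knob so that its white pointer stands at the red mark, and let go of it. Then find the heaviest of the three identical tins by hefting them, leave the lighter ones standing on the table, and hold the heaviest up, upright, more than 10 cm above the round green mat in front of the lamp, over the mat's middle; finish while still holding it there. Do not knock over a tin or disturb the other things on the table.

Things in the scene. Friction and masses are not known exactly. Their poses are not given: they have to be found in the camera images.
- tin_a: One of three look-alike closed tins: upright cylinder, 56 mm diameter, 70 mm tall, metal with a blue band, flush fixed lid. Origin at the centre of its underside, z up. One tin is clearly heaviest (0.40 to 0.56 kg), the others 0.18 to 0.27 kg; neither letter nor place tells which. Stands on the table; nothing over 12 mm tall within 80 mm of its centre, other tins at least 110 mm off
- tin_b: One of three look-alike closed tins: upright cylinder, 56 mm diameter, 70 mm tall, metal with a blue band, flush fixed lid. Origin at the centre of its underside, z up. One tin is clearly heaviest (0.40 to 0.56 kg), the others 0.18 to 0.27 kg; neither letter nor place tells which. Stands on the table; nothing over 12 mm tall within 80 mm of its centre, other tins at least 110 mm off
- tin_c: One of three look-alike closed tins: upright cylinder, 56 mm diameter, 70 mm tall, metal with a blue band, flush fixed lid. Origin at the centre of its underside, z up. One tin is clearly heaviest (0.40 to 0.56 kg), the others 0.18 to 0.27 kg; neither letter nor place tells which. Stands on the table; nothing over 12 mm tall within 80 mm of its centre, other tins at least 110 mm off
- dimmer: Fixed grey dimmer box, 130 x 130 mm, 50 mm tall, its black knob on top in the middle of a round white scale of 52 mm radius with ten ticks. Origin at the centre of its underside, z up; may be turned about z
- knob (a joint): Angle of the dimmer knob in rad, 0 to 4.5, growing clockwise seen from above; it starts between 0.6 and 1.3 and stays where it is left (light friction, 0.03 N m). The white pointer is along the dimmer's own -x at 0, its +y at 1.57; the ticks are 0.5 rad apart from 0 to 4.5 and the red mark is at 2.0
- knob_grip (a point): Point on the knob's vertical axis at the height to grip it, 83 mm above the table. The knob is an upright bar 48 mm long, 14 mm wide, its long side along the white pointer, from 60 to 92 mm above the table, on a round skirt of 26 mm radius (top 60 mm above the table)
- red_mark (a point): The red mark (wide red tick) on the dimmer's scale, 41 mm from the knob's axis, 51 mm above the table
- lamp: Fixed inspection lamp with its round green mat: origin at the mat's centre on the table; a horizontal light bar, 400 mm long along y, 147 to 183 mm above the table, on two posts, its face 215 mm beyond the mat's centre (+x); nothing stands above the mat
- mat_centre (a point): Centre of the round green mat's top, 65 mm radius, 2 mm thick, with a thin white circle on it
- marker: Red and black marker pen lying on the table, 130 mm long, 11 mm thick, origin under its middle; leave alone
- tweezers: Steel tweezers lying on the table, 120 mm long, 7 mm high; leave alone
- scissors: Scissors with orange loops lying on the table, about 145 mm long, 9 mm high; leave alone
- glue_pot: Small blue glue pot, 40 mm diameter, 50 mm tall; leave alone
- card_stack: Flat stack of white cards, 55 x 100 mm, 18 mm high; leave alone
- cup: White cup without handle, 72 mm diameter, 85 mm tall; leave alone

How it is judged:
On the way, in this order (a step that is already met when the one before it is completed fails the run):
1. the dimmer's pointer stands at the red mark and the knob is let go (value of joint knob between 1.85 and 2.15 rad and contact force between the fingers and dimmer below 0.3 N), for 0.2 s.
2. a tin is held up over the mat (((height (world z) of tin_a above 0.1 m and horizontal distance between tin_a and mat_centre below 0.05 m and angle between tin_a's own z axis and vertical below 0.3 rad and contact force between the fingers and tin_a above 2 N and linear speed of tin_a below 0.05 m/s) or (height (world z) of tin_b above 0.1 m and horizontal distance between tin_b and mat_centre below 0.05 m and angle between tin_b's own z axis and vertical below 0.3 rad and contact force between the fingers and tin_b above 2 N and linear speed of tin_b below 0.05 m/s) or (height (world z) of tin_c above 0.1 m and horizontal distance between tin_c and mat_centre below 0.05 m and angle between tin_c's own z axis and vertical below 0.3 rad and contact force between the fingers and tin_c above 2 N and linear speed of tin_c below 0.05 m/s))), for 0.2 s.
At the end, for the whole second after the job is handed in: Fingers alone hold the heaviest tin, still, upright within 17 degrees, underside over 100 mm above the table, within 50 mm of the mat's centre seen from above; the lighter tins stand at rest on the table; the knob is within 0.15 rad of the red mark (2.0) (value of joint knob between 1.85 and 2.15 rad and ((height (world z) of tin_a above 0.1 m and horizontal distance between tin_a and mat_centre below 0.05 m and angle between tin_a's own z axis and vertical below 0.3 rad and contact force between the fingers and tin_a above 2 N and linear speed of tin_a below 0.05 m/s and height (world z) of each of tin_b, tin_c below 0.008 m and angle between each of tin_b, tin_c's own z axis and vertical below 0.1 rad and linear speed of each of tin_b, tin_c below 0.03 m/s and contact force between each of tin_b, tin_c and anything else below 3.6 N and contact force between tin_a and lamp below 0.1 N) or (height (world z) of tin_b above 0.1 m and horizontal distance between tin_b and mat_centre below 0.05 m and angle between tin_b's own z axis and vertical below 0.3 rad and contact force between the fingers and tin_b above 2 N and linear speed of tin_b below 0.05 m/s and height (world z) of each of tin_a, tin_c below 0.008 m and angle between each of tin_a, tin_c's own z axis and vertical below 0.1 rad and linear speed of each of tin_a, tin_c below 0.03 m/s and contact force between each of tin_a, tin_c and anything else below 3.6 N and contact force between tin_b and lamp below 0.1 N) or (height (world z) of tin_c above 0.1 m and horizontal distance between tin_c and mat_centre below 0.05 m and angle between tin_c's own z axis and vertical below 0.3 rad and contact force between the fingers and tin_c above 2 N and linear speed of tin_c below 0.05 m/s and height (world z) of each of tin_a, tin_b below 0.008 m and angle between each of tin_a, tin_b's own z axis and vertical below 0.1 rad and linear speed of each of tin_a, tin_b below 0.03 m/s and contact force between each of tin_a, tin_b and anything else below 3.6 N and contact force between tin_c and lamp below 0.1 N))); the arm keeps its last pose, push and grip.
It fails at once if a tin is lifted before the knob is at the red mark (height (world z) of any of tin_a, tin_b, tin_c above 0.03 m and not (value of joint knob between 1.85 and 2.15 rad)).
It fails at once if a tin is knocked over (angle between any of tin_a, tin_b, tin_c's own z axis and vertical above 0.8 rad).
It fails at once if another thing on the table is disturbed (moved more than 30 mm) (distance of any of marker, tweezers, scissors, cup, glue_pot, card_stack from where it was at the start of the episode above 0.03 m).
It also fails if it takes over 72 s, if anything falls off the work surface, if the arm or the gripper's body presses on something with over 40 N, if the wrist force passes 120 N, or if a joint passes its speed limit or range.

## Working session

There is one attempt and no reset: what is moved stays moved. The work goes in short steps, Python scripts to look and compute and a tool call to move; the robot and the scene stay as the last step left them, time stands still between calls to the robot, and variables do not carry over. Pictures are saved under pics/ and viewed, at most 10 in all, crops included, and the job is handed in when it is done.

Besides the shell and the picture viewer there is one more tool, called by a JSON object that holds its "method" and its "body". apply_moves: Moves the arm, as the interface text tells. Its arguments: {"type":"object","properties":{"deltas":{"type":"array"}},"required":["deltas"]}

```bash
mkdir -p pics; cat > h.py <<'E'
from station import *
import numpy as np, cv2
def ray(c,u,v,z,E=None):
    M=np.linalg.inv(c["extrinsics"]) if E is None else E
    d=M[:3,:3]@np.array([(u-c["cx"])/c["fx"],-(v-c["cy"])/c["fy"],-1]); o=M[:3,3]
    return o+d*(z-o[2])/d[2]
def wrist():
    s=sense(); c=capture("wrist"); T=np.eye(4); T[:3,:3]=s["tcp_rot"]; T[:3,3]=s["eef_pos"]
    return c,T@np.array(c["T_tool_cam"])
E
python3 - <<'E'
from h import *
for n in("top","scene"):
    c=capture(n); print({k:v for k,v in c.items() if k!="frame"})
    cv2.imwrite(f"pics/{n}0.png",cv2.resize(c["frame"],(800,600),interpolation=cv2.INTER_CUBIC))
print(sense())
E
```

```text
{'fx': 489.6819030713052, 'fy': 489.6819030713052, 'cx': 260.8695174912997, 'cy': 184.63460766181626, 'extrinsics': array([[ 0.00902917, -0.99979174, -0.01830183,  0.03580233],
       [ 0.99669574,  0.00752071,  0.08087671, -0.57451433],
       [-0.08072223, -0.01897161,  0.99655607, -1.25200133],
       [ 0.        ,  0.        ,  0.        ,  1.        ]])}
{'fx': 497.38301552919773, 'fy': 497.38301552919773, 'cx': 261.00553920837166, 'cy': 188.21080509127563, 'extrinsics': array([[-0.64073391,  0.76768112, -0.01121357,  0.34248563],
       [-0.45869882, -0.37105238,  0.80741286,  0.19288973],
       [ 0.61567479,  0.52248046,  0.58988026, -1.91663976],
       [ 0.        ,  0.        ,  0.        ,  1.        ]])}
{'time_s': 0.1, 'joint_pos': array([ 1.07850149e+00,  5.28374593e-01,  1.43375493e+00, -3.69896621e-06,
        1.18139185e+00, -1.78478667e-01]), 'qvel': array([-0.00024581, -0.00121724, -0.00441872,  0.00067951,  0.00125732,
       -0.0012361 ]), 'joint_efforts': array([-1.10639000e-04, -4.40988922e+01, -1.77150750e+01,  6.35082624e-02,
        5.33856370e-02, -5.20369360e-05]), 'eef_pos': array([0.19258866, 0.59392397, 0.22967473]), 'tcp_rot': array([[-9.51162762e-01,  3.08688475e-01, -9.08589508e-04],
       [ 3.08689626e-01,  9.51161301e-01, -1.70129682e-03],
       [ 3.39044457e-04, -1.89868234e-03, -9.99998140e-01]]), 'force': array([ 0.48345468,  0.55912834, -0.20848191]), 'moment': array([0.00577056, 0.01757622, 0.05068319]), 'finger_force': 0.0, 'grip_width': 0.9980871876421873}
```

View pics/top0.png

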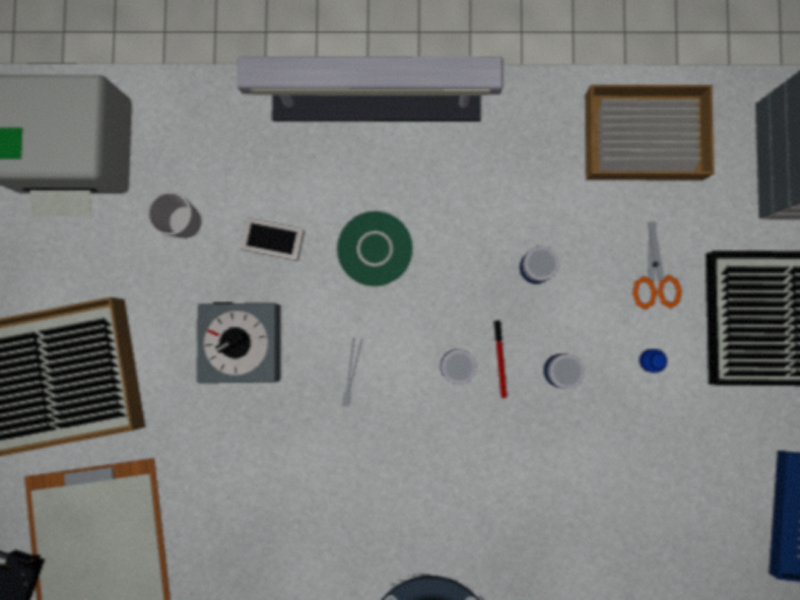

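View pics/scene0.png

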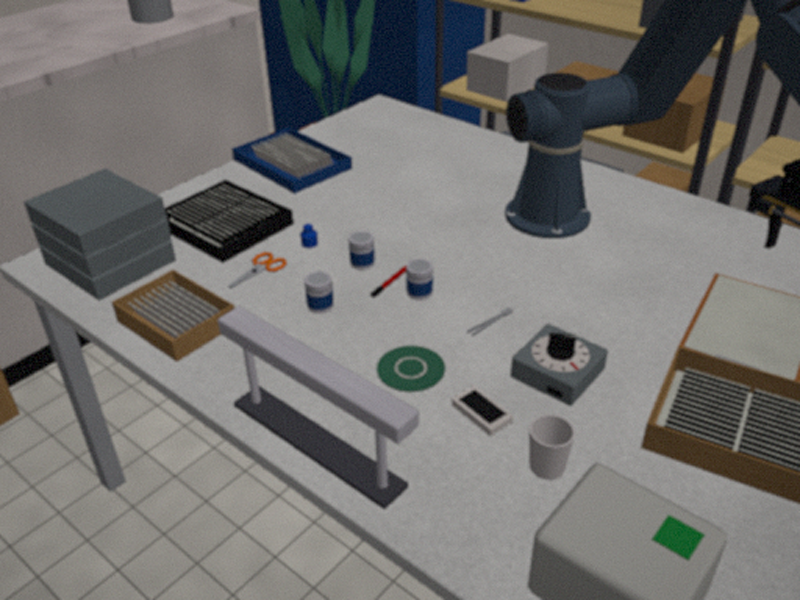

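The top view (800x600) shows the dimmer scale centre at about (235,342), the red mark at (211,333), and the pointer at lower left of the knob. Tin tops are at (541,262), (459,365) and (566,371), and the mat centre is at (375,248). The scene view agrees.

```bash
python3 - <<'E'
from h import *
c=capture("top")
for n,u,v,z in[("dimmer",235,342,.051),("red",211,333,.051),("A",541,262,.07),("B",459,365,.07),("C",566,371,.07),("mat",375,248,.002),("bar",370,92,.15)]:
    p=ray(c,u*.64,v*.64,z); print(n,p.round(4),np.hypot(*p[:2]).round(3))
cr=c["frame"][185:255,115:190]
cv2.imwrite("pics/d.png",cv2.resize(cr,None,fx=8,fy=8,interpolation=cv2.INTER_CUBIC))
E
```

```text
dimmer [0.4824 0.3204 0.051 ] 0.579
red [0.4967 0.3601 0.051 ] 0.614
A [ 0.6147 -0.1742  0.07  ] 0.639
B [ 0.4489 -0.0432  0.07  ] 0.451
C [ 0.441  -0.2128  0.07  ] 0.49
mat [0.6448 0.0972 0.002 ] 0.652
bar [0.8661 0.0986 0.15  ] 0.872
```

View pics/d.png

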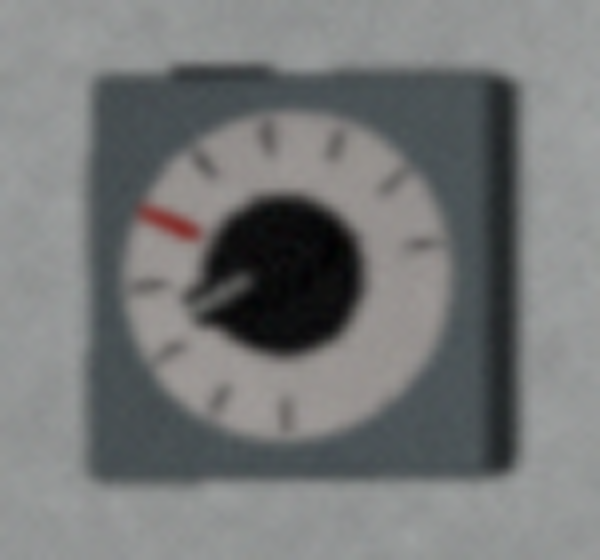

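The crop shows the scale centre at (288,275), the red mark at (168,222), and the pointer running from (255,278) to (190,310). That puts the knob at about 1.12 rad, so it needs about 0.88 rad clockwise. I'll move over the dimmer and check with the wrist camera.

{"method": "apply_moves", "body": {"deltas": [[0.06,0.0289,-0.0274,-0.008,0,0,-0.08],[0.06,0.0289,-0.0274,-0.008,0,0,-0.08],[0.06,0.0289,-0.0274,-0.008,0,0,-0.08],[0.06,0.0289,-0.0274,-0.008,0,0,-0.08],[0.06,0.0289,-0.0274,-0.008,0,0,-0.08],[0.06,0.0289,-0.0274,-0.008,0,0,-0.08],[0.06,0.0289,-0.0274,-0.008,0,0,-0.08],[0.06,0.0289,-0.0274,-0.008,0,0,-0.08],[0.06,0.0289,-0.0274,-0.008,0,0,-0.08],[0.06,0.0289,-0.0274,-0.008,0,0,-0.08],[0.06,0,0,0,0,0,0],[0.06,0,0,0,0,0,0]]}}

```text
time_s: 1.35
eef_pos: [0.4821, 0.3196, 0.15]
tcp_rot: [[-0.44, 0.898, -0.001], [0.898, 0.44, -0.0], [0.0, -0.001, -1.0]]
force: [-0.3, 0.1, -0.6]
grip_width: 0.685
finger_force: 0.0
```

```bash
python3 - <<'E'
from h import *
c,E=wrist(); s=sense(); print(s["eef_pos"],np.degrees(np.arctan2(s["tcp_rot"][1,1],s["tcp_rot"][0,1])),s["time_s"],E[:3,3],s["force"])
np.savez("w1.npz",E=E,**{k:c[k] for k in("fx","fy","cx","cy")})
cv2.imwrite("pics/w1.png",cv2.resize(c["frame"],(800,600),interpolation=cv2.INTER_CUBIC))
E
```

```text
[0.48137157 0.32033876 0.15024493] 26.170332941701734 1.4 [0.44945454 0.38552392 0.30452896] [-0.61389227 -1.16584067 -0.15299107]
```

View pics/w1.png

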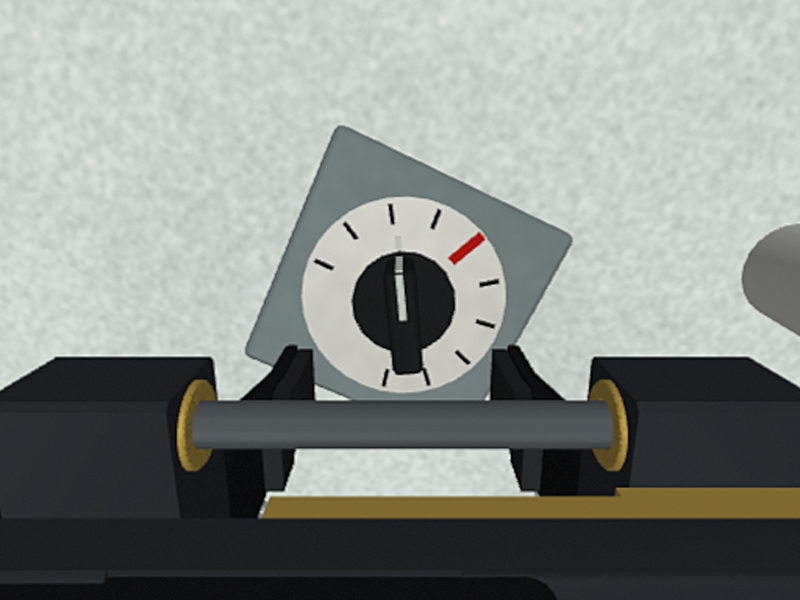

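The wrist view shows the pointer running from (400,257) to (403,320), with the red mark at (467,248) clockwise of it. The bar stands midway between the fingers. I'll check the numbers.

```bash
python3 - <<'E'
from h import *
w=np.load("w1.npz");E=w["E"]
r=lambda u,v,z:ray(w,u*.64,v*.64,z,E)
a,b=r(400,257,.092),r(403,320,.092); d=a-b
k=[r(u,v,.051) for u,v in((467,248),(440,218),(391,213),(350,230),(324,265),(489,283),(485,324),(462,357),(428,377),(386,377))]
P=np.array(k)[:,:2]; A=np.c_[2*P,np.ones(10)]; x=np.linalg.lstsq(A,(P**2).sum(1),rcond=None)[0]
ctr=x[:2]; print("ctr",ctr,"r",np.sqrt(x[2]+ctr@ctr))
print("ptr",a,b,np.degrees(np.arctan2(d[1],d[0])),"red",np.degrees(np.arctan2(*(P[0]-ctr)[::-1])))
p=r(323,293,.06);print(r(403,302,.06))
print("angles",np.unwrap([np.arctan2(*(q-ctr)[::-1]) for q in P]))
E
```

```text
ctr [0.48215694 0.3197717 ] r 0.04408145985063939
ptr [0.46751404 0.34665025 0.092     ] [0.48085866 0.32231611 0.092     ] 118.73996701935268 red 66.32715788455445
[0.48147261 0.32117949 0.06      ]
angles [ 1.15762729  1.61759381  2.1585007   2.65567983  3.16561398  0.65849656
  0.16002161 -0.3320311  -0.81180814 -1.32286424]
```

{"method": "apply_moves", "body": {"deltas": [[0.06,0,0,-0.025,0,0,0.045],[0.06,0,0,-0.025,0,0,0],[0.06,0,0,-0.0265,0,0,0],[0.03,0,0,0,0,0,0],[0.02,0,0,0,0,0,0],[0.01,0,0,0,0,0,0],[0.01,0,0,0,0,0,0],[0.01,0,0,0,0,0,0]]}}

```text
time_s: 2.2
eef_pos: [0.4825, 0.3209, 0.0753]
tcp_rot: [[-0.481, 0.876, 0.002], [0.876, 0.481, 0.001], [-0.0, 0.002, -1.0]]
force: [-0.7, -0.1, 0.2]
grip_width: 0.318
finger_force: 0.0
```

{"method": "apply_moves", "body": {"deltas": [[0.0,0,0,0,0,0,0],[0.0,0,0,0,0,0,0],[0.0,0,0,0,0,0,0],[0.0,0,0,0,0,0,0]]}}

```text
time_s: 2.6
eef_pos: [0.4823, 0.3205, 0.0746]
tcp_rot: [[-0.481, 0.877, 0.001], [0.877, 0.481, 0.0], [-0.0, 0.001, -1.0]]
force: [-0.9, -0.7, 4.1]
grip_width: 0.156
finger_force: 30.0
```

{"method": "apply_moves", "body": {"deltas": [[0.0,0,0,0,0,0,-0.11],[0.0,0,0,0,0,0,-0.11],[0.0,0,0,0,0,0,-0.11],[0.0,0,0,0,0,0,-0.11],[0.0,0,0,0,0,0,-0.11],[0.0,0,0,0,0,0,-0.11],[0.0,0,0,0,0,0,-0.11],[0.0,0,0,0,0,0,-0.11],[0.0,0,0,0,0,0,-0.035],[0.0,0,0,0,0,0,0],[0.0,0,0,0,0,0,0]]}}

```text
time_s: 3.7
eef_pos: [0.4825, 0.3205, 0.0745]
tcp_rot: [[0.401, 0.916, 0.001], [0.916, -0.401, 0.0], [0.001, 0.001, -1.0]]
force: [0.0, -0.6, 4.2]
grip_width: 0.157
finger_force: 30.0
```

{"method": "apply_moves", "body": {"deltas": [[0.05,0,0,0,0,0,0],[0.06,0,0,0,0,0,0],[0.06,0,0,0,0,0,0],[0.06,0,0,0,0,0,0],[0.06,0,0,0.02,0,0,0],[0.07,0,0,0.03,0,0,0],[0.087,0,0,0.04,0,0,0],[0.087,0,0,0.035,0,0,0],[0.087,0,0,0,0,0,0]]}}

```text
time_s: 4.6
eef_pos: [0.485, 0.322, 0.2041]
tcp_rot: [[0.401, 0.916, 0.01], [0.916, -0.401, 0.004], [0.008, 0.008, -1.0]]
force: [0.3, -0.0, -0.4]
grip_width: 0.895
finger_force: 0.0
```

```bash
python3 - <<'E'
from h import *
c,E=wrist()
np.savez("w2.npz",E=E,**{k:c[k] for k in("fx","fy","cx","cy")})
cv2.imwrite("pics/w2.png",cv2.resize(c["frame"],(800,600),interpolation=cv2.INTER_CUBIC))
E
```

```text
(no output)
```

View pics/w2.png

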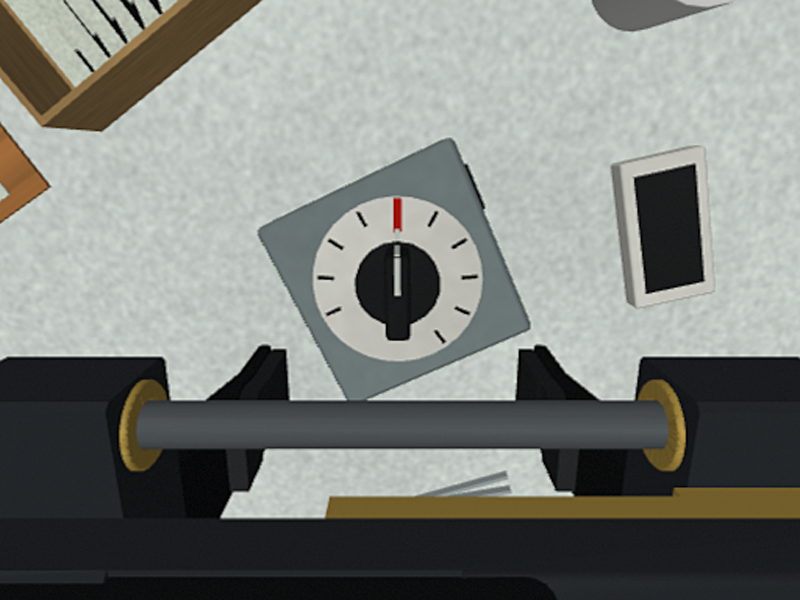

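The pointer (398,245–295) lines up with the red mark (397,215), so the knob is done. Next is tin B.

{"method": "apply_moves", "body": {"deltas": [[0.087,-0.0038,-0.0403,-0.005,0,0,0],[0.087,-0.0038,-0.0403,-0.005,0,0,0],[0.087,-0.0038,-0.0403,-0.005,0,0,0],[0.087,-0.0038,-0.0403,-0.005,0,0,0],[0.087,-0.0038,-0.0403,-0.005,0,0,0],[0.087,-0.0038,-0.0403,-0.005,0,0,0],[0.087,-0.0038,-0.0403,-0.005,0,0,0],[0.087,-0.0038,-0.0403,-0.005,0,0,0],[0.087,-0.0038,-0.0403,-0.005,0,0,0],[0.087,0,0,0,0,0,0],[0.087,0,0,0,0,0,0]]}}

```text
time_s: 5.75
eef_pos: [0.4465, -0.0426, 0.1529]
tcp_rot: [[0.404, 0.915, -0.003], [0.915, -0.404, 0.002], [0.0, -0.004, -1.0]]
force: [0.7, -0.2, 0.7]
grip_width: 1.001
finger_force: 0.0
```

```bash
python3 - <<'E'
from h import *
c,E=wrist(); s=sense(); print(s["eef_pos"],s["force"])
np.savez("w3.npz",E=E,**{k:c[k] for k in("fx","fy","cx","cy")})
cv2.imwrite("pics/w3.png",cv2.resize(c["frame"],(800,600),interpolation=cv2.INTER_CUBIC))
E
```

```text
[ 0.44664015 -0.04172995  0.15315311] [-0.36209208 -0.03623802  0.76131971]
```

View pics/w3.png

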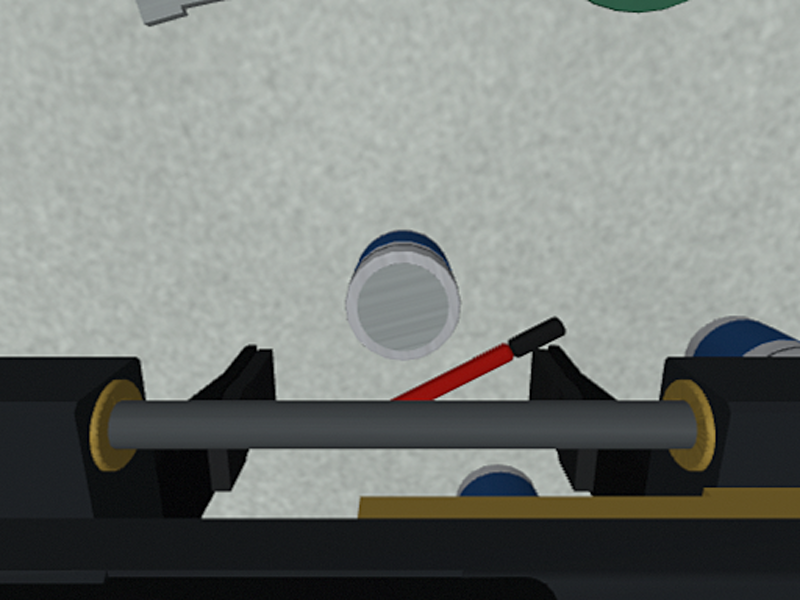

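Tin B's top is centred at (403,303), about midway between the fingers. The marker passes under the right finger but is only 11 mm tall, so the fingertips clear it at 26 mm.

```bash
python3 - <<'E'
from h import *
w=np.load("w3.npz"); r=lambda u,v:ray(w,u*.64,v*.64,.07,w["E"])
print(r(403,304),np.linalg.norm(r(345,304)-r(461,304)))
E
```

```text
[ 0.44748412 -0.04033888  0.07      ] 0.055550729652428375
```

{"method": "apply_moves", "body": {"deltas": [[0.087,0.001,0.002,-0.04,0,0,0],[0.087,0,0,-0.04,0,0,0],[0.087,0,0,-0.037,0,0,0],[0.087,0,0,0,0,0,0],[0.04,0,0,0,0,0,0],[0.04,0,0,0,0,0,0],[0.04,0,0,0,0,0,0],[0.04,0,0,0,0,0,0],[0.04,0,0,0,0,0,0],[0.04,0,0,0,0,0,0]]}}

```text
time_s: 6.8
eef_pos: [0.4482, -0.04, 0.0383]
tcp_rot: [[0.402, 0.916, -0.0], [0.916, -0.402, 0.0], [0.0, -0.0, -1.0]]
force: [-1.7, 2.1, 9.7]
grip_width: 0.642
finger_force: 30.1
```

{"method": "apply_moves", "body": {"deltas": [[0.04,0,0,0.02,0,0,0],[0.04,0,0,0.02,0,0,0],[0.04,0,0,0.01,0,0,0],[0.04,0,0,0,0,0,0],[0.04,0,0,0,0,0,0],[0.04,0,0,0,0,0,0],[0.04,0,0,0,0,0,0]]}}

```text
time_s: 7.5
eef_pos: [0.4481, -0.0401, 0.0863]
tcp_rot: [[0.401, 0.916, -0.002], [0.916, -0.401, 0.001], [-0.0, -0.002, -1.0]]
force: [0.7, 0.4, -2.8]
grip_width: 0.637
finger_force: 30.1
```

```bash
cat > wt.py <<'E'
from h import *
f=[]
for _ in range(8): capture("wrist"); s=sense(); f.append(s["force"])
f=np.array(f); print(f.mean(0),f.std(0),s["eef_pos"],s["joint_efforts"],s["finger_force"],s["grip_width"],s["time_s"])
E
python3 wt.py
```

```text
[-0.10837117 -0.08437512 -2.55801881] [0.31893227 0.43851829 0.43328162] [ 0.44866141 -0.040225    0.08694299] [-3.31044968e-03 -3.56471622e+01 -7.21772477e+00  4.14069928e-02
  3.34082544e-02 -6.04705815e-05] 30.056621379917488 0.6376907037243841 7.9
```

B weighs about 0.26 kg, so it is a light one. Put it back.

{"method": "apply_moves", "body": {"deltas": [[0.04,0,0,-0.02,0,0,0],[0.04,0,0,-0.02,0,0,0],[0.04,0,0,-0.009,0,0,0],[0.04,0,0,0,0,0,0],[0.04,0,0,0,0,0,0],[0.087,0,0,0,0,0,0],[0.087,0,0,0,0,0,0],[0.087,0,0,0,0,0,0],[0.087,0,0,0,0,0,0],[0.087,0,0,0.03,0,0,0],[0.087,0,0,0.045,0,0,0],[0.087,0,0,0.045,0,0,0]]}}

```text
time_s: 9.1
eef_pos: [0.4479, -0.04, 0.159]
tcp_rot: [[0.401, 0.916, -0.002], [0.916, -0.401, 0.001], [-0.0, -0.002, -1.0]]
force: [1.0, -0.1, -0.1]
grip_width: 0.993
finger_force: 0.0
```

{"method": "apply_moves", "body": {"deltas": [[0.087,-0.0016,-0.034,0,0,0,0],[0.087,-0.0016,-0.034,0,0,0,0],[0.087,-0.0016,-0.034,0,0,0,0],[0.087,-0.0016,-0.034,0,0,0,0],[0.087,-0.0016,-0.034,0,0,0,0],[0.087,0,0,0,0,0,0],[0.087,0,0,0,0,0,0]]}}

```text
time_s: 9.8
eef_pos: [0.4402, -0.2105, 0.158]
tcp_rot: [[0.403, 0.915, -0.0], [0.915, -0.403, 0.001], [0.0, -0.001, -1.0]]
force: [0.4, -0.1, -0.5]
grip_width: 1.004
finger_force: 0.0
```

```bash
python3 - <<'E'
from h import *
c,E=wrist(); s=sense(); print(s["eef_pos"])
np.savez("w4.npz",E=E,**{k:c[k] for k in("fx","fy","cx","cy")})
cv2.imwrite("pics/w4.png",cv2.resize(c["frame"],(800,600),interpolation=cv2.INTER_CUBIC))
E
```

```text
[ 0.43998432 -0.20954156  0.15784975]
```

View pics/w4.png

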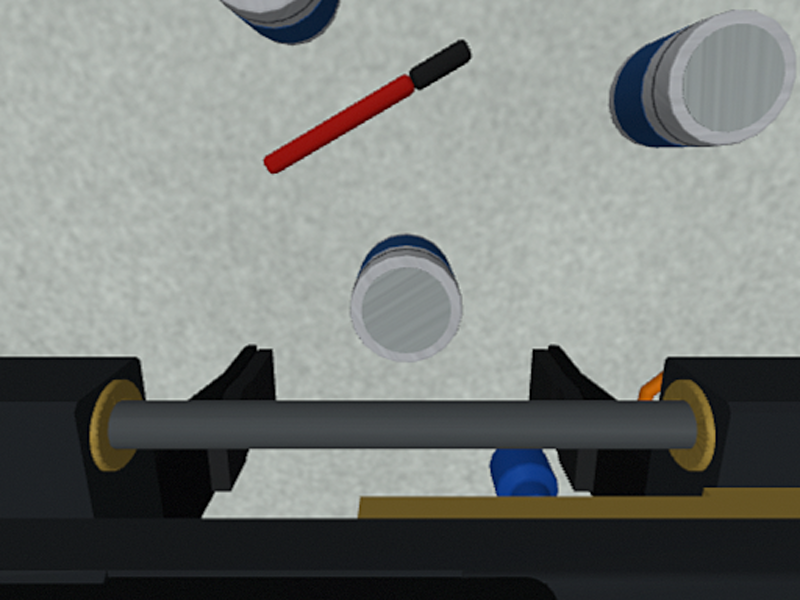

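Tin C's top is at (406,307), centred between the fingers, and the other tins are upright. I'll descend and heft it.

{"method": "apply_moves", "body": {"deltas": [[0.087,0,0,-0.04,0,0,0],[0.087,0,0,-0.04,0,0,0],[0.087,0,0,-0.04,0,0,0],[0.087,0,0,0,0,0,0],[0.04,0,0,0,0,0,0],[0.04,0,0,0,0,0,0],[0.04,0,0,0,0,0,0],[0.04,0,0,0,0,0,0],[0.04,0,0,0,0,0,0],[0.04,0,0,0,0,0,0]]}}

```text
time_s: 10.85
eef_pos: [0.4418, -0.211, 0.0395]
tcp_rot: [[0.401, 0.916, 0.003], [0.916, -0.401, -0.002], [-0.001, 0.004, -1.0]]
force: [-0.0, 0.9, 8.0]
grip_width: 0.636
finger_force: 30.0
```

{"method": "apply_moves", "body": {"deltas": [[0.04,0,0,0.02,0,0,0],[0.04,0,0,0.02,0,0,0],[0.04,0,0,0.01,0,0,0],[0.04,0,0,0,0,0,0],[0.04,0,0,0,0,0,0],[0.04,0,0,0,0,0,0],[0.04,0,0,0,0,0,0]]}}

```text
time_s: 11.55
eef_pos: [0.4401, -0.2098, 0.0872]
tcp_rot: [[0.401, 0.916, -0.002], [0.916, -0.401, 0.001], [0.001, -0.002, -1.0]]
force: [0.2, -0.7, -5.0]
grip_width: 0.641
finger_force: 30.0
```

```bash
python3 wt.py; python3 - <<'E'
from h import *
w=np.load("w4.npz"); print(ray(w,731*.64,77*.64,.07,w["E"]))
E
```

```text
[-2.61669254e-01 -2.53894116e-03 -5.02232007e+00] [0.38624003 0.2989852  0.41849522] [ 0.44067976 -0.21022275  0.08798268] [-3.54767260e-03 -3.94293845e+01 -9.05647695e+00  3.28221254e-02
  5.56904683e-02 -2.36918504e-05] 29.994767024181783 0.6396919361029663 11.95
[ 0.61314873 -0.17281225  0.07      ]
```

C weighs about 0.51 kg, so it is the heaviest. Lift it and carry it over the mat.

{"method": "apply_moves", "body": {"deltas": [[0.04,0,0,0.03,0,0,0],[0.04,0,0,0.04,0,0,0],[0.04,0.01,0.015,0.03,0,0,0],[0.04,0.02,0.03,0,0,0,0],[0.04,0.025,0.037,0,0,0,0],[0.04,0.025,0.038,0,0,0,0],[0.04,0.025,0.038,0,0,0,0],[0.04,0.025,0.038,0,0,0,0],[0.04,0.025,0.038,0,0,0,0],[0.04,0.025,0.038,0,0,0,0],[0.04,0.015,0.02,0,0,0,0],[0.04,0.01,0.015,0,0,0,0]]}}

```text
time_s: 13.15
eef_pos: [0.6461, 0.0991, 0.1873]
tcp_rot: [[0.399, 0.917, -0.0], [0.917, -0.399, 0.0], [0.0, -0.001, -1.0]]
force: [-0.2, -0.6, -4.0]
grip_width: 0.635
finger_force: 30.0
```

{"method": "apply_moves", "body": {"deltas": [[0.04,0,0,0,0,0,0],[0.04,0,0,0,0,0,0],[0.04,0,0,0,0,0,0],[0.04,0,0,0,0,0,0],[0.04,0,0,0,0,0,0],[0.04,0,0,0,0,0,0],[0.04,0,0,0,0,0,0]]}}

```text
time_s: 13.85
eef_pos: [0.6456, 0.0964, 0.1882]
tcp_rot: [[0.402, 0.916, 0.0], [0.916, -0.402, -0.0], [0.0, 0.0, -1.0]]
force: [-0.1, -0.7, -5.2]
grip_width: 0.638
finger_force: 30.0
```

```bash
python3 wt.py; python3 - <<'E'
from h import *
cv2.imwrite("pics/s2.png",cv2.resize(capture("scene")["frame"],(800,600),interpolation=cv2.INTER_CUBIC))
E
```

```text
[-0.05459589  0.12453807 -4.93242654] [0.61294346 0.41119845 0.5052269 ] [0.64566111 0.09682726 0.18802044] [-1.75638415e-02 -5.01237774e+01 -1.84766454e+01  6.85032620e-02
  1.34318008e-02 -2.92682512e-05] 29.9940127087757 0.6389877228058581 14.25
```

View pics/s2.png

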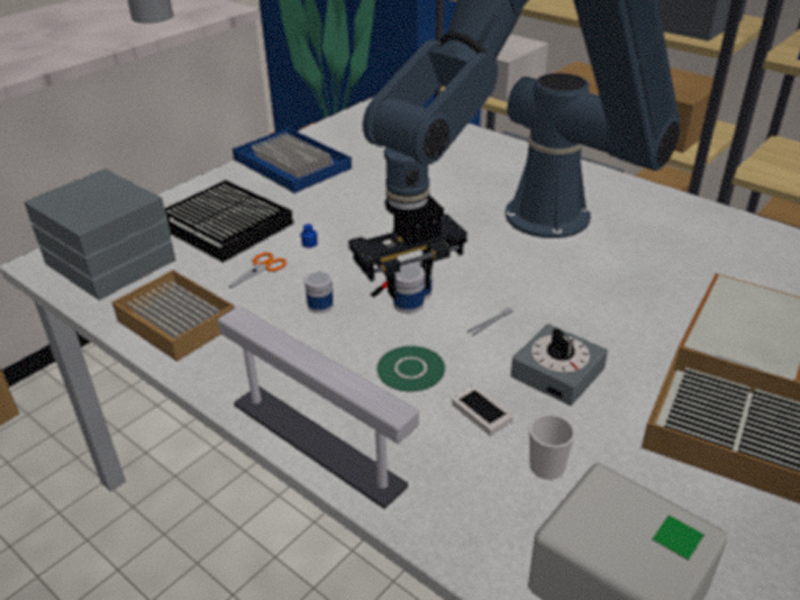

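The scene view shows tin C held upright at (409,288), which is the mat position raised about 15 cm. Tin A is untouched at (319,291), with B standing behind the held tin. The pointer is at the red mark and everything else is in place. Handing in.

```bash
python3 -c "
from station import *
print(hand_in())"
```

```text
the job is handed in; nothing more can be done
None
```

I turned the knob to the red mark and handed in still holding tin C, the heaviest at about 0.51 kg, upright about 15 cm above the middle of the mat. B (about 0.26 kg) is back on the table and A was never lifted, because C was already in the heavy range. The hand-in returned no verdict.

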